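Pack the oil jars and screw the carrier tight

TASK

Pack up the finishing oils for the road: stand the clear empty out of the carrier upright on the cork mat, and stand every amber oil jar on the bench upright on the carrier's deck in a row between its two bars. Then screw the clamp in by either of its two linked red knobs, regripping as you go, until the bar holds all the jars tight; one knob has a right-hand and the other a left-hand thread, so feel which way yours gives. Set the jars down gently, not dropped, and leave the knife, pine cone and paper roll alone.

Things in the scene. Friction and masses are not known exactly. Their poses are not given: they have to be found in the camera images.
- oil_1: A jar of handle oil: amber glass, white paper label, black cap, about 220 g, 56 mm across, 80 mm tall: straight body 61 mm high, thick heavy base, then a cap 47 mm across. Origin at the centre of the underside, z up. Starts standing on the bench; from two to four of oil_1 to oil_4 are present.
- oil_2: A jar of handle oil: amber glass, white paper label, black cap, about 220 g, 56 mm across, 80 mm tall: straight body 61 mm high, thick heavy base, then a cap 47 mm across. Origin at the centre of the underside, z up. Starts standing on the bench; from two to four of oil_1 to oil_4 are present.
- oil_3: A jar of handle oil: amber glass, white paper label, black cap, about 220 g, 56 mm across, 80 mm tall: straight body 61 mm high, thick heavy base, then a cap 47 mm across. Origin at the centre of the underside, z up. Starts standing on the bench; from two to four of oil_1 to oil_4 are present.
- oil_4: A jar of handle oil: amber glass, white paper label, black cap, about 220 g, 56 mm across, 80 mm tall: straight body 61 mm high, thick heavy base, then a cap 47 mm across. Origin at the centre of the underside, z up. Starts standing on the bench; from two to four of oil_1 to oil_4 are present.
- empty: The empty: clear jar with white label and white cap, about 140 g, 56 mm across, 80 mm tall: straight body 61 mm high, thick heavy base, then a cap 47 mm across. Origin at the centre of the underside, z up. Starts standing in the carrier between the two bars.
- mat: Cork mat on the bench, 120 x 120 mm, 8 mm thick, fixed. Origin at the centre of its underside.
- carrier: Jar carrier, fixed: plywood deck 300 mm along y, 12 mm thick (top at z = 12 mm). Origin on the bench midway between its two open bars, z up. The bars are dark wood, 280 mm along y, tops at z = 36 mm. Fixed rail: face at x = -39 mm. Clamp bar: face at x = +39 mm when open, closes towards -x. A row of four jars fits along y (centres -120 to +120). Screws at x = +104, y = -90 and +90.
- bar: The clamp bar, with the same axes and (when fully open) the same origin as the carrier: 280 x 16 mm, 23 mm high; its face is at its own x = +39 mm. It is sprung: once it meets the jars it gives up to 2.5 mm (12 N per mm) before the screw reaches its end.
- bar_slide (a joint): Travel of the clamp's slide in m: 0 fully open (as at the start), bar just touches jars that stand against the fixed rail at 0.022, end of the screw 0.0245.
- knob_a_grip (a point): One of the two linked clamp screws: centre of its red knurled knob, mid-height (96 mm above the bench when open). Upright axis, 44 mm across, 24 mm high, white mark on top; steel housing below it, 56 mm across, top 48 mm above the bench. The knob sinks 3 mm a turn as the clamp closes. Which screw stands at which end differs from start to start.
- knob_a (a joint): Angle of knob a, rad, counter-clockwise from above positive; 0 at the start: clamp open, against its stop. From there it turns one way only, 15.7 rad (2.5 turns) to the shut stop, 9.8 mm of bar a turn. One screw is right-hand, the other left-hand; try which gives. Turning either moves the bar and the other knob, the other way round. Takes about 0.1 to 0.2 Nm, stays where left.
- knob_b_grip (a point): One of the two linked clamp screws: centre of its red knurled knob, mid-height (96 mm above the bench when open). Upright axis, 44 mm across, 24 mm high, white mark on top; steel housing below it, 56 mm across, top 48 mm above the bench. The knob sinks 3 mm a turn as the clamp closes. Which screw stands at which end differs from start to start.
- knob_b (a joint): Angle of knob b, rad, counter-clockwise from above positive; 0 at the start: clamp open, against its stop. From there it turns one way only, 15.7 rad (2.5 turns) to the shut stop, 9.8 mm of bar a turn. One screw is right-hand, the other left-hand; try which gives. Turning either moves the bar and the other knob, the other way round. Takes about 0.1 to 0.2 Nm, stays where left.
- knife: Bystander: a knife lying flat, about 295 mm long (along y) and 20 mm high, origin on its underside at the bolster. Not to be disturbed.
- pinecone: Bystander: a pine cone, 75 mm wide and tall, origin under its centre. Not to be disturbed.
- paper_roll: Bystander: a standing white paper roll, 110 mm across, 220 mm tall, origin under its centre. Not to be disturbed.

How it is judged:
On the way, in this order (a step that is already met when the one before it is completed fails the run):
1. the empty stands released on the mat and every oil jar stands released and upright on the carrier's deck between the bars (angle between each of oil_1, oil_2, oil_3, oil_4, empty's own z axis and vertical below 0.1 rad and z of oil_1 in the frame of carrier between 0.008 and 0.017 m and y of oil_1 in the frame of carrier between -0.135 and 0.135 m and x of oil_1 in the frame of carrier between -0.02 and 0.02 m and z of oil_2 in the frame of carrier between 0.008 and 0.017 m and y of oil_2 in the frame of carrier between -0.135 and 0.135 m and x of oil_2 in the frame of carrier between -0.02 and 0.02 m and z of oil_3 in the frame of carrier between 0.008 and 0.017 m and y of oil_3 in the frame of carrier between -0.135 and 0.135 m and x of oil_3 in the frame of carrier between -0.02 and 0.02 m and z of oil_4 in the frame of carrier between 0.008 and 0.017 m and y of oil_4 in the frame of carrier between -0.135 and 0.135 m and x of oil_4 in the frame of carrier between -0.02 and 0.02 m and height (world z) of empty between 0.004 and 0.013 m and horizontal distance between empty and mat below 0.055 m and contact force between the fingers and oil_1 below 0.1 N and contact force between the fingers and oil_2 below 0.1 N and contact force between the fingers and oil_3 below 0.1 N and contact force between the fingers and oil_4 below 0.1 N and contact force between the fingers and empty below 0.1 N), for 0.2 s.
2. the clamp is screwed in so that the bar presses on every oil jar (contact force between bar and oil_1 above 2 N and contact force between bar and oil_2 above 2 N and contact force between bar and oil_3 above 2 N and contact force between bar and oil_4 above 2 N), for 0.2 s.
At the end, for the whole second after the job is handed in: Every oil jar present stands on the carrier's deck (upright within 0.1 rad, centre within 135 mm of the carrier's middle along the bars) pressed by the clamp bar with more than 2 N each; the empty stands upright on the cork mat with its centre within 55 mm of the mat's; all released and at rest (all of step 1 and all of step 2 and linear speed of each of oil_1, oil_2, oil_3, oil_4, empty below 0.03 m/s); the robot touches nothing.
It fails at once if the knife is disturbed (moved over 25 mm) (distance of knife from where it was at the start of the episode above 0.025 m).
It fails at once if the pinecone is disturbed (moved over 25 mm) (distance of pinecone from where it was at the start of the episode above 0.025 m).
It fails at once if the paper roll is disturbed (moved over 25 mm) (distance of paper_roll from where it was at the start of the episode above 0.025 m).
It fails at once if a jar is dropped from more than about 20 mm or thrown (untouched by the fingers, underside over 22 mm up, faster than 0.45 m/s) ((height (world z) of oil_1 above 0.022 m and linear speed of oil_1 above 0.45 m/s and contact force between the fingers and oil_1 below 0.1 N) or (height (world z) of oil_2 above 0.022 m and linear speed of oil_2 above 0.45 m/s and contact force between the fingers and oil_2 below 0.1 N) or (height (world z) of oil_3 above 0.022 m and linear speed of oil_3 above 0.45 m/s and contact force between the fingers and oil_3 below 0.1 N) or (height (world z) of oil_4 above 0.022 m and linear speed of oil_4 above 0.45 m/s and contact force between the fingers and oil_4 below 0.1 N) or (height (world z) of empty above 0.022 m and linear speed of empty above 0.45 m/s and contact force between the fingers and empty below 0.1 N)).
Of oil_1, oil_2, oil_3, oil_4 only 2 to 4 are there at a start; the rules pass over those that are not, and their reading is None.
At some moment in a run one of oil_1, oil_2, oil_3, oil_4, empty may be knocked a few centimetres aside while the robot is not near it.
It also fails if it takes over 210 s, if anything falls off the work surface, if the arm or the gripper's body presses on something with over 40 N, if the wrist force passes 120 N, or if a joint passes its speed limit or range.

ROBOT

A 7-joint arm with a two-finger parallel gripper is mounted at the origin on the work surface. World frame = base frame: x ahead of the robot, y to its left, z up, the work surface at z = 0. Lengths are in m, angles in rad, forces in N, time in s.
With the tool pointing down it reaches from about 0.425 to 0.925 m from the base axis. Payload 6.8 kg.
Tool frame: the origin (TCP) lies midway between the tips of the shut fingers; the grasp point (between the pads) lies 19 mm behind it; z points along the fingers, y is the line along which they close (so a half turn about z gives the same grasp; the last joint's range is limited). The gripper opens to 85 mm and grips with 20 to 120 N. Pads are 22 mm wide; open, the fingers measure 114 mm over their backs; the gripper's body (76 mm by 85 mm) begins 54 mm behind the grasp point. The pads swing forward as they close: fully open they stand 13 mm farther back than shut.
Start: joints at [-1.387, 0.477, 0.022, 1.555, -0.011, 1.109, -0.083], TCP at [0.194, 0.646, 0.231] pointing down, gripper open.
Joint ranges: [-2.96, 2.96], [-0.34, 2.1], [-1.41, 1.46], [0.24, 2.44], [-1.37, 4.51], [0.17, 1.92], [-2.96, 2.96]. Speed limits (rad/s): [2.39, 2.39, 3.14, 3.14, 3.14, 3.14, 3.14].

INTERFACE

Orientations are given as a unit quaternion [w, x, y, z].
In Python, from cell import env, kinematics, monitor, cams, spot_in, mark_of gives the robot as it stands. Calls block until the motion is done:
- env.reach(position, orientation): joint-space move of the TCP to a pose.
- env.movel(position, velocity=0.15, rot=None, stop_force=None): straight line of the TCP; rot=None keeps the orientation; velocity is the mean speed in m/s. With stop_force (N) it stops when the force on the tool has changed by that much, and returns True; else False.
- env.goto_joints(angles): joint-space move.
- env.grip(opening, f_grip=None): finger opening in m; f_grip is the grip in N (None keeps the last); returns when the fingers have stopped.
- env.dwell(seconds).
- kinematics.inverse_kinematics(position, orientation): joint angles nearest the present ones, or None.
- monitor.get_state(): the state.
- cams.camera(name): name is "side" or "top"; returns (picture, depth): 384x512x3 uint8, blue, green, red; 384x512 float32, m along the optical axis (not along the pixel's ray), 0 where there is no reading.
- cams.calibration(name): a dict with "fx", "fy", "cx", "cy" (pixels), "rvec" (rotation vector, rad) and "tvec" (3), from world to camera coordinates, as OpenCV has them. Camera axes: x right, y down, z forward; pixel columns grow to the right and rows downward; lengths in m; the calibration is good to about 2 mm. A picture is of the moment at which its call begins. calibration takes no time and is no camera call.
A pose or a line that the arm cannot do raises env.PlanningError and nothing moves.
- env.job_done(): hands the job in; it is judged then, once.
Trained networks look in the newest picture that a camera, given by its name, has taken for a name from the list of things; names that differ only in an ending like _2 or _b are one class to them, and where a whole thing is asked for, a point or a joint stands for the part that bears it (a point fixed in the world has none). Each returns a list of dicts, best first, with "score" (0 to 1); they miss things now and then, are a little off and sometimes report something else, mostly with a low value. They report only what shows in the picture. A call takes as long as a camera call.
- spot_in(query, camera): "at" ([x, y, z] in m, in the coordinates of the camera as it stood for that picture, good to about 4 mm: the middle of the surface that is visible of it).
- mark_of(query, camera): "at" ([x, y, z] in m, in the coordinates of the camera as it stood for that picture, good to about 4 mm: a listed point, or the origin of a listed thing).
The state is a dict: "time": time; "qpos": joint angles; "joint_velocities": joint speeds; "joint_torque": joint torques, N m; "tcp_pos": TCP position; "orientation": TCP orientation; "force": force on the tool from outside, world axes, zero at the start; "torque": the same for the moment, N m; "opening": finger opening in m; "gripper_force": force on a finger pad.
Only numpy, scipy, OpenCV 4.12 (cv2) and the standard library are available. Lean on these libraries where they do the work, as an engineer would, in place of code of your own. Each camera call takes 0.05 s, during which the arm holds its last target. There are 200 camera calls.

## Working session

There is one attempt and no reset: what is moved stays moved. The work goes in short steps, each a Python script; the robot and the scene stay as the last script left them, time stands still between calls to the robot, and variables do not carry over. Pictures are saved under pics/ and viewed, at most 14 in all, crops included, and the job is handed in when it is done.

```bash
mkdir -p pics; ls; cat > h.py <<'E'
from cell import env, kinematics, monitor, cams, spot_in, mark_of
import numpy as np, cv2
def toworld(p,c):
    k=cams.calibration(c);R=cv2.Rodrigues(np.array(k["rvec"],float))[0]
    return R.T@(np.array(p,float).ravel()-np.array(k["tvec"],float).ravel())
def pix(p,c):
    k=cams.calibration(c);K=np.array([[k["fx"],0,k["cx"]],[0,k["fy"],k["cy"]],[0,0,1.]])
    return cv2.projectPoints(np.array([p],float),np.array(k["rvec"],float),np.array(k["tvec"],float),K,None)[0].ravel()
def marks(q,c):
    return [(round(d["score"],2),toworld(d["at"],c).round(4).tolist()) for d in mark_of(q,c)]
E
python3 - <<'E'
from h import *
for c in("top","side"):
    im,d=cams.camera(c); cv2.imwrite(f"pics/{c}0.png",im)
    for q in("oil_1","empty","mat","carrier","bar","knob_a_grip","knife","pinecone","paper_roll"):
        print(c,q,marks(q,c))
s=monitor.get_state();print(s["time"],s["orientation"],s["tcp_pos"],s["force"])
E
```

```text
cell.py
pics
top oil_1 [(0.61, [0.6283, -0.0611, 0.002]), (0.56, [0.4773, -0.2007, -0.0048]), (0.54, [0.607, -0.1869, -0.0026]), (0.52, [0.4563, -0.0896, 0.0009])]
top empty [(0.74, [0.5347, 0.2618, 0.014])]
top mat [(0.87, [0.5032, -0.3536, 0.0006]), (0.72, [0.5314, 0.184, -0.0019])]
top carrier [(0.71, [0.5289, 0.1835, -0.0008])]
top bar [(0.8, [0.5294, 0.185, -0.0011])]
top knob_a_grip [(0.61, [0.6363, 0.2735, 0.0968])]
top knife [(0.81, [0.7498, -0.041, -0.0025])]
top pinecone [(0.69, [0.7314, -0.2855, 0.0013])]
top paper_roll [(0.56, [0.6336, 0.4565, 0.0023])]
side oil_1 [(0.98, [0.606, -0.1846, 0.0019]), (0.74, [0.6242, -0.0653, -0.0036]), (0.59, [0.4765, -0.1974, -0.0041]), (0.58, [0.4565, -0.0901, -0.0004])]
side empty [(0.98, [0.5292, 0.2624, 0.0102]), (0.74, [0.6353, 0.4562, 0.0014])]
side mat [(0.72, [0.4989, -0.3529, -0.0015]), (0.58, [0.6048, -0.1841, 0.0011])]
side carrier [(0.76, [0.5192, 0.1827, 0.0008])]
side bar [(0.23, [0.5291, 0.2618, 0.0099])]
side knob_a_grip [(0.55, [0.6294, 0.2718, 0.0938])]
side knife [(0.66, [0.7498, -0.0411, -0.0022])]
side pinecone [(0.93, [0.7327, -0.2803, 0.0026]), (0.71, [0.5221, 0.1826, 0.0014])]
side paper_roll [(0.79, [0.6366, 0.4566, 0.0019]), (0.41, [0.4749, -0.1982, -0.0042])]
1.0 [-7.27572184e-08  1.45367425e-01  9.89377740e-01  1.09209683e-05] [0.19417892 0.64648182 0.231311  ] [ 0.55133818 -0.13693287 -0.82704943]
```

View pics/top0.png

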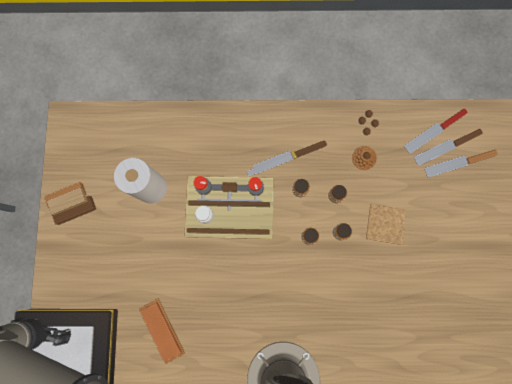

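View pics/side0.png

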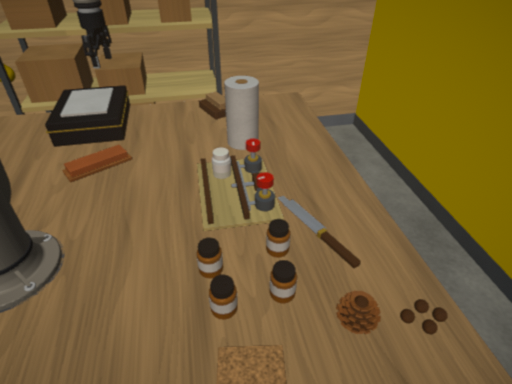

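The top view shows the jars at (301,187), (339,193), (311,236) and (344,231), with the empty at (204,214). The carrier is at (229,207), its knobs at (201,184) and (256,186), and the mat at (386,223). The networks agree with this: four oils, and their second "mat" detection is false. Next I'll refine the carrier's yaw and position.

```bash
cat >> h.py <<'E'
def cloud(c):
    im,d=cams.camera(c);k=cams.calibration(c);R=cv2.Rodrigues(np.array(k["rvec"],float))[0]
    v,u=np.mgrid[:d.shape[0],:d.shape[1]]
    P=np.stack([(u-k["cx"])/k["fx"]*d,(v-k["cy"])/k["fy"]*d,d],-1)
    W=(P-np.array(k["tvec"],float).ravel())@R; W[d==0]=np.nan
    return im,W
E
python3 - <<'E'
from h import *
im,W=cloud("top")
X,Y,Z=W[...,0],W[...,1],W[...,2]
hsv=cv2.cvtColor(im,cv2.COLOR_BGR2HSV);H,S,V=[hsv[...,i].astype(int) for i in range(3)]
reg=(X>.43)&(X<.68)&(Y>.02)&(Y<.35)
red=reg&((H<8)|(H>172))&(S>170)&(V>100)&(Z>.06)
for lo,hi in((.02,.18),(.18,.34)):
    m=red&(Y>lo)&(Y<hi);print("red",m.sum(),np.nanmean(W[m],0).round(4),np.nanmax(Z[m]))
dark=reg&(V<90)&(Z>.022)&(Z<.05)
for lo,hi in((.45,.51),(.55,.60)):
    m=dark&(X>lo)&(X<hi);p=np.polyfit(Y[m],X[m],1);print("bar",m.sum(),p,W[m].mean(0).round(4),Y[m].min(),Y[m].max(),X[m].min(),X[m].max())
m=(X>.40)&(X<.62)&(Y>-.45)&(Y<-.28)&(Z>.004)&(Z<.03);print("mat",m.sum(),W[m].mean(0))
for q in[(.626,-.063),(.477,-.199),(.6065,-.1855),(.4565,-.09),(.532,.262)]:
    m=(np.hypot(X-q[0],Y-q[1])<.04)&(Z>.07);print("cap",m.sum(),W[m].mean(0).round(4),((X[m].min()+X[m].max())/2,(Y[m].min()+Y[m].max())/2))
for pt in [(.633,.093,.096),(.529,.183,0.1)]:
    for a in(45,-45,0,90):
        f=np.radians(a);print(pt,a,kinematics.inverse_kinematics(list(pt),[0,np.cos(f),np.sin(f),0]))
E
```

```text
red 115 [0.6284 0.0918 0.1072] 0.11468991842782045
red 116 [0.6311 0.2714 0.1074] 0.11797002702114985Traceback (most recent call last):
  File "<stdin>", line 11, in <module>
    raise TypeError("expected non-empty vector for x")
TypeError: expected non-empty vector for x
```

```bash
python3 - <<'E'
from h import *
im,W=cloud("top")
X,Y,Z=W[...,0],W[...,1],W[...,2]
reg=(Y>.05)&(Y<.32)
for lo,hi in((.46,.50),(.55,.60)):
    m=reg&(X>lo)&(X<hi)&(Z>.028)&(Z<.045)&(im.max(2)<120)
    print("bar",m.sum(),np.polyfit(Y[m],X[m],1) if m.sum()>5 else '',W[m].mean(0).round(4),Y[m].min(),Y[m].max(),X[m].min(),X[m].max())
m=(X>.40)&(X<.62)&(Y>-.45)&(Y<-.28)&(Z>.004)&(Z<.03);print("mat",m.sum(),W[m].mean(0).round(4))
for q in[(.626,-.063),(.477,-.199),(.6065,-.1855),(.4565,-.09),(.532,.262)]:
    m=(np.hypot(X-q[0],Y-q[1])<.04)&(Z>.07);print("cap",m.sum(),W[m].mean(0).round(4),((X[m].min()+X[m].max())/2,(Y[m].min()+Y[m].max())/2))
for pt in [(.633,.093,.096),(.529,.183,0.1)]:
    for a in(45,-45,0,90):
        f=np.radians(a);print(pt,a,np.round(kinematics.inverse_kinematics(list(pt),[0,np.cos(f),np.sin(f),0]),2))
E
```

```text
bar 337 [0.02037709 0.4755861 ] [0.4793 0.1841 0.0353] 0.05224199987762595 0.31786795414551905 0.47094301140416633 0.48827297393610597
bar 375 [0.01774026 0.56922462] [0.5724 0.181  0.0357] 0.05219460309701557 0.31863881670469835 0.5620994463960589 0.5996534171278991
mat 1204 [ 0.5069 -0.3547  0.0077]
cap 157 [ 0.6246 -0.0606  0.0798] (np.float64(0.6248883047695901), np.float64(-0.06072443241260929))
cap 168 [ 0.4765 -0.1969  0.0789] (np.float64(0.4764599623848929), np.float64(-0.19812649926094839))
cap 163 [ 0.6038 -0.1844  0.0793] (np.float64(0.6046993760799889), np.float64(-0.18497136704402722))
cap 160 [ 0.4608 -0.0896  0.079 ] (np.float64(0.4601507357726319), np.float64(-0.08935764392114864))
cap 204 [0.5313 0.2618 0.0884] (np.float64(0.5328600654585405), np.float64(0.2620258270481296))
(0.633, 0.093, 0.096) 45 [-0.64  0.63  0.57  1.78 -0.44  0.85  0.13]
(0.633, 0.093, 0.096) -45 [-0.16  0.57 -0.11  1.75  0.08  0.83  2.83]
(0.633, 0.093, 0.096) 0 [-0.71  0.66  0.67  1.79 -0.52  0.88 -1.37]
(0.633, 0.093, 0.096) 90 [-0.41  0.58  0.23  1.77 -0.17  0.82  1.47]
(0.529, 0.183, 0.1) 45 [-0.81  0.49  0.47  1.97 -0.32  0.75 -0.15]
(0.529, 0.183, 0.1) -45 [-0.32  0.46 -0.16  1.94  0.1   0.75  2.61]
(0.529, 0.183, 0.1) 0 [-0.94  0.53  0.66  1.98 -0.46  0.78 -1.59]
(0.529, 0.183, 0.1) 90 [-0.61  0.46  0.21  1.96 -0.14  0.74  1.25]
```

```bash
cat >> h.py <<'E'
C=np.array([.526,.183]);TH=-.018
def cw(x,y): return C+[x*np.cos(TH)-y*np.sin(TH), x*np.sin(TH)+y*np.cos(TH)]
def quat(a): f=np.pi/4+a/2; return [0,np.cos(f),np.sin(f),0]   # closing line at world angle a
Q=quat(TH);HI=.215;REL=.024
def st():
    s=monitor.get_state();print("t",round(s["time"],2),"tcp",np.round(s["tcp_pos"],4),"open",round(s["opening"],4),"gf",round(float(np.max(s["gripper_force"])),1),"F",np.round(s["force"],1));return s
def find(q,near,c="top"):
    cams.camera(c);m=[x[1] for x in marks(q,c)]
    return min(m,key=lambda p:np.hypot(p[0]-near[0],p[1]-near[1])) if m else None
def pick(xy,base):
    env.grip(.085)
    env.reach([*xy,HI],Q)
    env.movel([*xy,base+REL],.25)
    env.grip(.04,50);s=st()
    env.movel([*xy,HI],.3);return s
def place(xy,base):
    env.movel([*xy,HI],.4)
    env.movel([*xy,base+REL+.012],.3)
    print("touch",env.movel([*xy,base+REL-.004],.03,stop_force=4));st()
    env.grip(.085);env.movel([*xy,HI],.3);st()
E
python3 - <<'E'
from h import *
pick((.5315,.262),.012);st()
place((.503,-.354),.008)
im,_=cams.camera("top");cv2.imwrite("pics/top1.png",im)
print(marks("oil_1","top"),marks("empty","top"))
E
```

```text
t 4.42 tcp [0.5325 0.2627 0.0378] open 0.0548 gf 52.0 F [0.4 0.1 6.1]
t 5.17 tcp [0.5304 0.2617 0.2137] open 0.055 gf 53.0 F [-1.3 -1.3 -2.3]
touch True
t 8.02 tcp [ 0.5043 -0.3544  0.0336] open 0.0548 gf 54.1 F [0.3 1.  4.2]
t 9.18 tcp [ 0.5026 -0.3534  0.2144] open 0.0851 gf 0.0 F [ 0.2  0.5 -1.3]
[(0.81, [0.4776, -0.2012, -0.0043]), (0.78, [0.6277, -0.0633, -0.0005]), (0.76, [0.4558, -0.0825, -0.0016]), (0.6, [0.6057, -0.1875, -0.0016]), (0.6, [0.5053, -0.349, -0.0018])] [(0.86, [0.5053, -0.3561, 0.0053])]
```

View pics/top1.png

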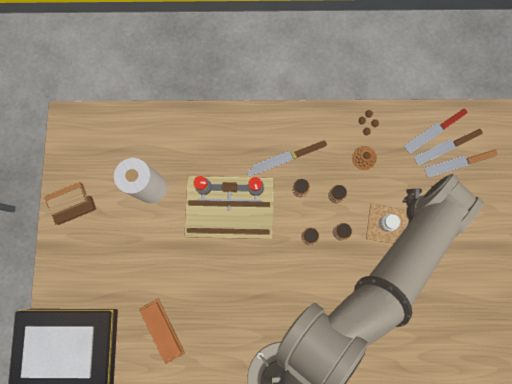

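The empty stands on the mat at (391,222) and all four jars are still in place. Next I'll move the jars, checking each one before its pick.

```bash
python3 - <<'E'
from h import *
J=[(.459,-.0895),(.6255,-.062),(.477,-.199),(.605,-.1855)]
S=[120,40,-40,-120]
for j,s in zip(J,S):
    ok=False
    for c in("top","side"):
        p=find("oil_1",j,c)
        d=9 if p is None else np.hypot(p[0]-j[0],p[1]-j[1]);print(c,p,round(d,4))
        if d<.014: ok=True;break
    if not ok: print("STOP",j);break
    g=pick(j,0)
    if g["opening"]<.05: print("MISSED");break
    place(cw(-.004,s/1000),.012)
im,_=cams.camera("side");cv2.imwrite("pics/side2.png",im)
E
```

```text
top [0.4624, -0.0874, 0.0003] 0.004
t 11.99 tcp [ 0.4599 -0.0894  0.0253] open 0.0553 gf 51.3 F [-0.6  1.   7.9]
touch True
t 15.06 tcp [0.5248 0.3037 0.0374] open 0.0549 gf 53.4 F [-0.6  0.1  4.4]
t 16.21 tcp [0.5237 0.303  0.2148] open 0.085 gf 0.0 F [-1.  -0.4 -0.3]
top [0.631, -0.0623, 0.0015] 0.0055
t 19.24 tcp [ 0.6265 -0.062   0.0257] open 0.0551 gf 52.2 F [-1.6  1.   6.8]
touch True
t 22.07 tcp [0.5235 0.2237 0.0377] open 0.055 gf 53.6 F [-1.5  0.3  7.3]
t 23.23 tcp [0.5221 0.223  0.2145] open 0.0848 gf 0.0 F [-0.1 -0.6 -1. ]
top [0.4724, -0.2, -0.0015] 0.0047
t 26.41 tcp [ 0.4775 -0.199   0.0253] open 0.0551 gf 51.3 F [-2.6  1.2  9.3]
touch True
t 29.34 tcp [0.5223 0.1437 0.0372] open 0.0549 gf 54.3 F [ 0.3 -0.5  3.4]
t 30.49 tcp [0.5207 0.1432 0.2146] open 0.085 gf 0.0 F [-0.1  0.7 -0.7]
top [0.606, -0.1858, -0.0009] 0.001
t 33.39 tcp [ 0.6056 -0.1857  0.0256] open 0.0548 gf 51.8 F [-1.8  0.7  7.2]
touch True
t 36.12 tcp [0.5211 0.0636 0.0374] open 0.0551 gf 54.6 F [-0.5 -0.4  5.6]
t 37.27 tcp [0.5193 0.0634 0.2145] open 0.085 gf 0.0 F [ 0.6 -0.3  0.3]
```

View pics/side2.png

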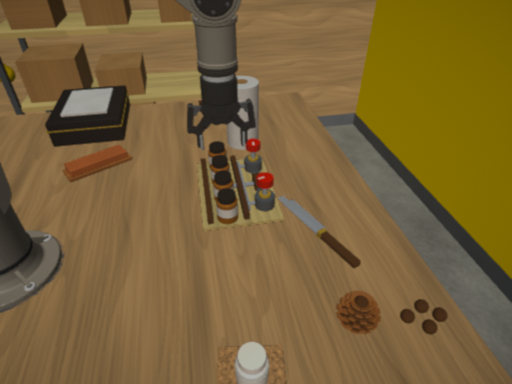

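All four jars stand in the row at (217,148) to (227,205), and the empty is on the mat at (252,360). Now I'll test the near knob's direction.

```bash
cat >> h.py <<'E'
K=cw(.104,-.090)
def tz():
    s=monitor.get_state();return round(float(s["torque"][2]),3),round(float(s["qpos"][6]),3)
E
python3 - <<'E'
from h import *
env.grip(.085)
env.reach([*K,HI],Q);env.movel([*K,.074],.2)
s=st();q0=np.array(s["qpos"]);print(q0.round(3))
ori=s["orientation"]
qd=np.array(kinematics.inverse_kinematics([*K,.071],ori))-q0;print("dq/3mm",qd.round(4))
np.save("q0.npy",q0);np.save("qd.npy",qd)
env.grip(.03,40);st();print("rest",tz())
for d in(.2,.4,0.,-.2,-.4,0.):
    q=q0.copy();q[6]+=d;env.goto_joints(q);env.dwell(.2);print(d,tz(),np.round(monitor.get_state()["joint_torque"][6],3))
st()
E
```

```text
t 38.92 tcp [0.629  0.091  0.0753] open 0.085 gf 0.0 F [0.8 0.2 0.1]
[-0.727  0.7    0.698  1.81  -0.585  0.847  0.238]
dq/3mm [ 0.0023  0.0045 -0.0047  0.0034 -0.0044 -0.0078  0.003 ]
t 39.38 tcp [0.6272 0.0913 0.075 ] open 0.0427 gf 39.2 F [-7.7  0.3 10. ]
rest (0.009, 0.238)
0.2 (-0.123, 0.438) 0.059
0.4 (-0.062, 0.638) 0.046
0.0 (0.022, 0.238) -0.057
-0.2 (0.054, 0.038) -0.051
-0.4 (0.045, -0.162) -0.05
0.0 (0.019, 0.238) 0.052
t 42.75 tcp [0.6267 0.0908 0.0748] open 0.0431 gf 41.6 F [-5.2 -0.2  0.8]
```

```bash
cat >> h.py <<'E'
def barpos():
    r=[]
    for c in("top","side"):
        im,W=cloud(c);X,Y,Z=W[...,0],W[...,1],W[...,2]
        xr=(X-C[0])*np.cos(TH)+(Y-C[1])*np.sin(TH)
        m=(xr>.015)&(xr<.07)&(Y>.06)&(Y<.31)&(Z>.028)&(Z<.042)&(im.max(2)<120)
        r+= [int(m.sum()),round(float(np.median(xr[m])),4) if m.sum() else None]
    return r
E
python3 - <<'E'
from h import *
q0=np.load("q0.npy");qd=np.load("qd.npy")
print(barpos())
im,_=cams.camera("top");cv2.imwrite("pics/a.png",im)
q=q0.copy();q[6]=2.7;q+=qd*.4;env.goto_joints(q);print(tz());st();print(barpos())
im2,_=cams.camera("top")
u,v=pix([*cw(.104,.09),.108],"top").astype(int)
w=np.hstack([cv2.resize(i[v-20:v+20,u-20:u+20],(380,380),interpolation=cv2.INTER_CUBIC) for i in(im,im2)]);cv2.imwrite("pics/k.png",w)
E
```

```text
[148, 0.0453, 394, 0.0466]
(-0.109, 2.701)
t 45.01 tcp [0.6267 0.0908 0.0735] open 0.0429 gf 41.8 F [-6.4 -0.5  2.1]
[146, 0.0416, 384, 0.0425]
```

View pics/k.png

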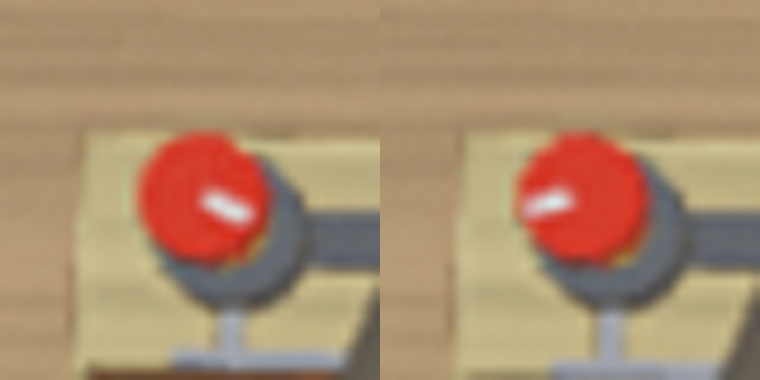

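Positive q7 closes the clamp: the far knob's mark swung from (228,207) to (548,203) and the bar moved 4 mm. I'll continue with long strokes.

```bash
python3 - <<'E'
from h import *
q0=np.load("q0.npy");qd=np.load("qd.npy")
tot=2.86; b=None; done=False
for stroke in range(3):
    env.grip(.085)
    q=q0+qd*tot*.159;q[6]=-2.7;env.goto_joints(q)
    env.grip(.03,50)
    a=-2.7
    step=1.35
    for i in range(4):
        a+=step;tot+=step
        q=q0+qd*tot*.159;q[6]=a;env.goto_joints(q)
        t=tz();b=barpos();print(round(tot,2),t,b);
        if tot>16.2 or abs(t[0])>.6: done=True;break
    if done:break
st()
E
```

```text
4.21 (-0.048, -1.35) [142, 0.041, 381, 0.0407]
5.56 (-0.046, -0.0) [147, 0.0383, 378, 0.0393]
6.91 (-0.079, 1.35) [148, 0.0355, 338, 0.0379]
8.26 (-0.076, 2.7) [138, 0.0349, 311, 0.0368]
9.61 (-0.096, -1.35) [128, 0.0321, 301, 0.0356]
10.96 (-0.051, -0.0) [136, 0.0315, 305, 0.0332]
12.31 (-0.075, 1.35) [139, 0.0281, 314, 0.0313]
13.66 (-0.059, 2.7) [127, 0.0274, 320, 0.029]
15.01 (-0.084, -1.35) [141, 0.0248, 317, 0.0273]
16.36 (-1.369, -0.002) [135, 0.0246, 295, 0.0266]
t 74.63 tcp [0.6268 0.0917 0.0648] open 0.0431 gf 50.4 F [-4.9  2.3  7.4]
```

```bash
python3 - <<'E'
from h import *
env.grip(.085);s=st();p=s["tcp_pos"]
env.movel([K[0],K[1],HI+.05],.2)
env.reach([.5,-.15,.35],Q);env.dwell(.5);st();print(barpos())
for c in("top","side"):
    im,_=cams.camera(c)
    print(c,marks("oil_1",c),marks("empty",c),marks("bar",c),marks("knob_a_grip",c))
    u,v=pix([.55,.18,.05],c).astype(int);h=60
    cv2.imwrite(f"pics/f_{c}.png",cv2.resize(im[v-h:v+h,u-80:u+80],(800,600),interpolation=cv2.INTER_CUBIC))
E
```

```text
t 75.12 tcp [0.6272 0.0914 0.064 ] open 0.0852 gf 0.0 F [ 0.6 -0.  -0.6]
t 77.88 tcp [ 0.5001 -0.1499  0.3499] open 0.0855 gf 0.0 F [0.7 0.6 0.3]
[305, 0.0246, 280, 0.0261]
top [(0.7, [0.5143, 0.0623, 0.0067]), (0.56, [0.5195, 0.2214, 0.0105]), (0.53, [0.5149, 0.3062, 0.0115]), (0.52, [0.5148, 0.1403, 0.008])] [(0.52, [0.5033, -0.3539, 0.0062])] [(0.93, [0.5057, 0.188, -0.0001])] [(0.74, [0.6322, 0.2758, 0.088])]
side [(0.92, [0.5132, 0.064, 0.0118]), (0.69, [0.5106, 0.144, 0.0073]), (0.61, [0.5141, 0.2204, 0.0096]), (0.53, [0.5151, 0.3031, 0.0159])] [(0.66, [0.5036, -0.3545, 0.0059])] [] [(0.74, [0.6303, 0.2734, 0.0895])]
```

View pics/f_top.png

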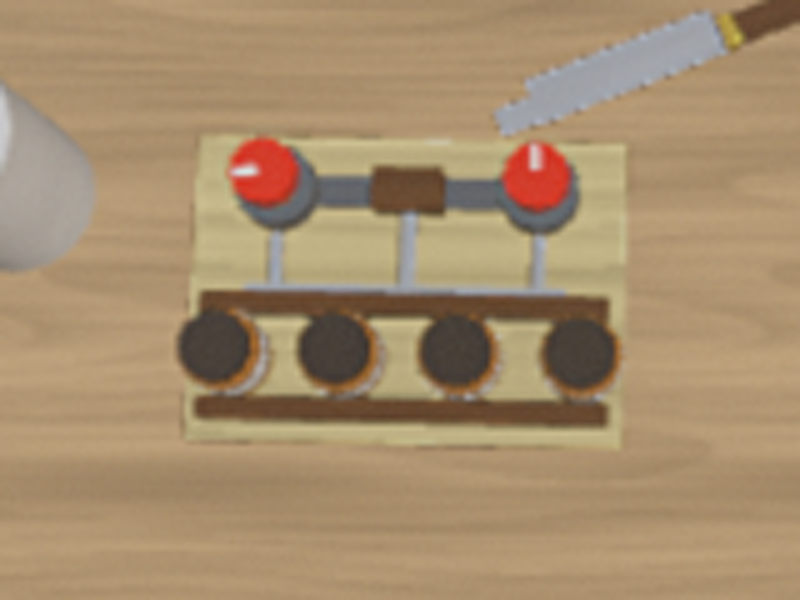

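View pics/f_side.png

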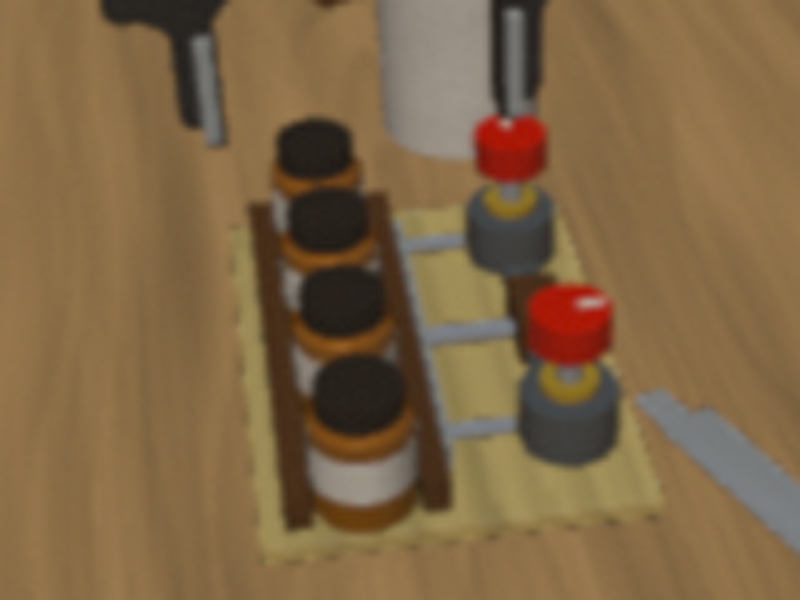

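The top crop shows all four jars held between rail and bar, from (215,347) to (580,353). The side crop shows them upright. The knob hit its end stop at 1.4 Nm and has sunk about 7.5 mm, and the bar has travelled about 24 mm, all consistent with fully shut. The empty is on the mat and the arm is clear, so I'm handing in.

```bash
python3 -c "
from h import *
print(env.job_done())"
```

```text
the job is handed in; nothing more can be done
None
```

I handed the job in: the empty stands on the cork mat, and all four oil jars stand upright in the carrier with the clamp screwed to its end stop. The hand-in call gave no verdict, and I couldn't measure the bar's force on each jar.

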